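# Put the wheel-nut sockets back on their own clips

### The job

Somebody has put the four wheel-nut sockets back on the wrong clips of the socket rail. Rearrange them so that every socket stands fully down on the peg of the clip that matches the colour of its sleeve, nut end down as now; the black clip is a spare for parking one on the way and ends up empty. Leave the flashlight that lies behind the rail where it is.

Things in the scene. Friction and masses are not known exactly. Their poses are not given: they have to be found in the camera images.
- socket_blue_mid (a point): deep wheel-nut socket with a blue plastic sleeve, black steel, loose, 84 mm tall, about 0.3 kg; the sleeve is 31 mm across and runs from 10 to 66 mm above the socket's foot; below it the open nut end (bore 17 mm across, 44 mm deep, points down), above it the plain drive end 24 mm across with a square hole. The point is on the axis, half-way up (42 mm above the foot); z is the axis, up when it stands right
- socket_yellow_mid (a point): deep wheel-nut socket with a yellow plastic sleeve, black steel, loose, 84 mm tall, about 0.3 kg; the sleeve is 33 mm across and runs from 10 to 66 mm above the socket's foot; below it the open nut end (bore 19 mm across, 44 mm deep, points down), above it the plain drive end 24 mm across with a square hole. The point is on the axis, half-way up (42 mm above the foot); z is the axis, up when it stands right
- socket_red_mid (a point): deep wheel-nut socket with a red plastic sleeve, black steel, loose, 84 mm tall, about 0.3 kg; the sleeve is 36 mm across and runs from 10 to 66 mm above the socket's foot; below it the open nut end (bore 21 mm across, 44 mm deep, points down), above it the plain drive end 24 mm across with a square hole. The point is on the axis, half-way up (42 mm above the foot); z is the axis, up when it stands right
- socket_green_mid (a point): deep wheel-nut socket with a green plastic sleeve, black steel, loose, 84 mm tall, about 0.3 kg; the sleeve is 39 mm across and runs from 10 to 66 mm above the socket's foot; below it the open nut end (bore 24 mm across, 44 mm deep, points down), above it the plain drive end 24 mm across with a square hole. The point is on the axis, half-way up (42 mm above the foot); z is the axis, up when it stands right
- peg_blue (a point): blue clip of the socket rail, fixed: a blue saddle 52 x 44 mm with a blue upright peg in its middle, 10 mm thick, 27 mm tall, tapering to 4 mm at the tip; any socket fits over it nut end down and stands on the saddle. The point is at the foot of the peg on the saddle's top face, 18 mm above the table (a seated socket's middle is 42 mm above it); z is up, y runs along the rail; five clips stand in one row 62 mm apart on the rail, in any order
- peg_yellow (a point): yellow clip of the socket rail, fixed: a yellow saddle 52 x 44 mm with a yellow upright peg in its middle, 10 mm thick, 27 mm tall, tapering to 4 mm at the tip; any socket fits over it nut end down and stands on the saddle. The point is at the foot of the peg on the saddle's top face, 18 mm above the table (a seated socket's middle is 42 mm above it); z is up, y runs along the rail; five clips stand in one row 62 mm apart on the rail, in any order
- peg_red (a point): red clip of the socket rail, fixed: a red saddle 52 x 44 mm with a red upright peg in its middle, 10 mm thick, 27 mm tall, tapering to 4 mm at the tip; any socket fits over it nut end down and stands on the saddle. The point is at the foot of the peg on the saddle's top face, 18 mm above the table (a seated socket's middle is 42 mm above it); z is up, y runs along the rail; five clips stand in one row 62 mm apart on the rail, in any order
- peg_green (a point): green clip of the socket rail, fixed: a green saddle 52 x 44 mm with a green upright peg in its middle, 10 mm thick, 27 mm tall, tapering to 4 mm at the tip; any socket fits over it nut end down and stands on the saddle. The point is at the foot of the peg on the saddle's top face, 18 mm above the table (a seated socket's middle is 42 mm above it); z is up, y runs along the rail; five clips stand in one row 62 mm apart on the rail, in any order
- peg_black (a point): spare black clip of the socket rail, fixed: a black saddle 52 x 44 mm with a black upright peg in its middle, 10 mm thick, 27 mm tall, tapering to 4 mm at the tip; any socket fits over it nut end down and stands on the saddle. The point is at the foot of the peg on the saddle's top face, 18 mm above the table (a seated socket's middle is 42 mm above it); z is up, y runs along the rail; no socket stands on it at the start
- flashlight_mid (a point): bystander: black flashlight, 33 x 101 x 33 mm, lying loose behind the rail; the point is its middle, y its length

How it is judged:
By the outcome, as a careful person would: the job done as asked, in the order asked, and still so for the second after the job is handed in, with the robot touching nothing.
It also fails if it takes over 112 s, if anything falls off the work surface, if the arm or the gripper's body presses on something with over 40 N, if the wrist force passes 120 N, or if a joint passes its speed limit or range.

### The arm

A 6-joint arm with a two-finger parallel gripper is mounted at the origin on a cart in front of the work surface, level with it; the furniture and walls round the work are solid. World frame = base frame: x ahead of the robot, y to its left, z up, the work surface at z = 0. Lengths are in m, angles in rad, forces in N, time in s.
With the tool pointing down it reaches from about 0.35 to 0.775 m from the base axis. Payload 5.5 kg.
Tool frame: the origin (TCP) lies at the very end of the fingers, on their centre line; the grasp point (between the pads) lies env.pinch_z behind it (env.pinch_z is the distance from the TCP to the grasp point, in m); z points along the fingers, y is the line along which they close (so a half turn about z gives the same grasp; the last joint's range is limited). The gripper opens to 85 mm and grips with 20 to 120 N. Pads are 22 mm wide; open, the fingers measure 114 mm over their backs; the gripper's body (76 mm by 85 mm) begins 54 mm behind the grasp point. The pads swing forward as they close: fully open they stand 13 mm farther back than shut.
Start: joints at [-1.328, 0.313, 0.046, 1.304, 0, 1.431], TCP at [0.215, -0.533, 0.231] pointing down, gripper open.
Joint ranges: [-2.76, 2.76], [-0.86, 1.69], [-1.03, 1.26], [-2.2, 2.34], [-1.47, 1.5], [-3.14, 3.14]. Speed limits (rad/s): [2.57, 2.57, 3.14, 3.14, 3.14, 3.14].

### API

Orientations are given as a unit quaternion [w, x, y, z].
In Python, from workcell import env, eyes gives the robot as it stands.
- The arm moves only by the shell command python3 -m jog 'ROWS' [FORCE]. ROWS is JSON, one flat list of numbers, 7 for each row, row after row: the shift along the world's x, y, z as a fraction of full scale, then the turn, a rotation vector about the world's x, y, z as a fraction of full scale, then the opening, from -1 (shut) to 1 (fully open), so that 0 is half open. A call has 1 to 12 rows; each row is the pose to reach, as a shift and turn from the pose commanded when the call began, turning the shorter way round; what a row does not reach only later rows make up. Full scale, the value 1, is 20 cm for a shift and pi rad for a turn. A row lasts 1/12 s, in which the tool goes at most 41.7 mm and 7.16 degrees, less where a joint would pass 70% of its speed; a pose out of reach is approached as far as the arm can. A call with a number of a shift or a turn outside -1 to 1 is refused whole. A call with a gripper value outside its range is refused whole. The fingers move at their own pace and stop on an object; FORCE is the grip in N (left out, the last holds). Time passes only in rows, so rows that repeat a pose let the fingers close. It gives the time, the measured TCP pose, the force, the opening and the grip force at its end, in the units of the state.
- env.get_state(): the state, without advancing time (a new reading comes with each control period).
- eyes.read_camera(name): name is "scene" or "top" or "wrist"; returns (picture, depth): 420x560x3 uint8, red, green, blue; 420x560 float32, m along the optical axis (not along the pixel's ray), 0 where there is no reading.
- eyes.calibration(name): a dict with "fx", "fy", "cx", "cy" (pixels), "R" (3x3) and "t" (3): a world point X has camera coordinates R X + t; the wrist camera has in their place "tool_from_camera" (4x4, takes a point from camera to tool coordinates, whose origin is the TCP and whose axes are the flange's). Camera axes: x right, y down, z forward; pixel columns grow to the right and rows downward; lengths in m; the calibration is good to about 2 mm. The wrist camera is an equidistant fisheye: a pixel r from the principal point sees the ray r / f radians off the axis. A picture is of the moment at which its call begins: read the wrist's pose just before it. calibration takes no time and is no camera call.
- env.hand_in(): hands the job in; it is judged then, once.
The state is a dict: "clock": time; "joint_pos": joint angles; "qvel": joint speeds; "tau": joint torques, N m; "tcp_pos": TCP position; "orientation": TCP orientation; "wrist_force": force on the tool from outside, world axes, zero at the start; "ft_torque": the same for the moment, N m; "finger_gap": finger opening in m; "grip_force": force on a finger pad.
Only numpy, scipy, OpenCV 4.12 (cv2) and the standard library are available. Lean on these libraries where they do the work, as an engineer would, in place of code of your own. Each camera call takes 0.05 s, during which the arm holds its last target. There are 200 camera calls.

## Working session

There is one attempt and no reset: what is moved stays moved. The work goes in short steps, Python scripts to look and compute and a shell command to move; the robot and the scene stay as the last step left them, time stands still between calls to the robot, and variables do not carry over. Pictures are saved under pics/ and viewed, at most 14 in all, crops included, and the job is handed in when it is done.

```bash
mkdir -p pics; ls; python3 - <<'E'
from workcell import env,eyes
import cv2
print(env.pinch_z, env.get_state())
for n in("scene","top"):
    p,d=eyes.read_camera(n); cv2.imwrite(f"pics/{n}0.png",p[...,::-1]); import numpy as np; np.save(f"pics/{n}0.npy",d); print(n,eyes.calibration(n))
print(eyes.calibration("wrist"))
E
```

```text
pics
0.0187 {'clock': 0.0, 'joint_pos': array([-1.32761297e+00,  3.14012184e-01,  4.49871082e-02,  1.30355818e+00,
        2.22215688e-06,  1.43121516e+00]), 'qvel': array([ 0.00142502, -0.00117088, -0.00097862,  0.00073295, -0.00097971,
       -0.0017739 ]), 'tau': array([-3.18352169e-03, -4.80622888e+01,  2.98536372e+01,  1.90626184e-02,
       -2.72877060e-04,  1.55015704e-05]), 'tcp_pos': array([ 0.21463756, -0.5329108 ,  0.23040546]), 'orientation': array([-8.92324029e-04,  9.81741853e-01,  1.90216025e-01, -4.51521828e-05]), 'wrist_force': array([-0.02000581, -0.21837846, -0.7088256 ]), 'ft_torque': array([-0.00385219, -0.01982232,  0.02385221]), 'grip_force': 0.0, 'finger_gap': 0.08536900032410533}
scene {'fx': 439.5152200134098, 'fy': 439.5152200134098, 'cx': 275.27972785478386, 'cy': 214.1921421005312, 'R': array([[-0.86435793, -0.50248361, -0.01988932],
       [-0.3618926 ,  0.64900551, -0.66919772],
       [ 0.34916917, -0.57122856, -0.74281816]]), 't': array([0.45160903, 0.24437233, 0.74269881])}
top {'fx': 538.1134629361251, 'fy': 538.1134629361251, 'cx': 280.09860237508633, 'cy': 206.71632318474272, 'R': array([[ 0.01992112, -0.99975034,  0.01011997],
       [-0.99576773, -0.02074805, -0.08953297],
       [ 0.08972058, -0.00829354, -0.99593244]]), 't': array([0.00581098, 0.5328991 , 0.86147653])}
{'fx': 325.19226210127806, 'fy': 325.19226210127806, 'cx': 282.134685310648, 'cy': 207.28836456916792, 'tool_from_camera': array([[ 2.14259726e-04, -9.55832459e-01, -2.93912001e-01,
         7.66555534e-02],
       [ 9.99999973e-01,  1.77418214e-04,  1.52010235e-04,
        -1.66762985e-06],
       [-9.31509750e-05, -2.93912026e-01,  9.55832471e-01,
        -1.42303940e-01],
       [ 0.00000000e+00,  0.00000000e+00,  0.00000000e+00,
         1.00000000e+00]])}
```

View pics/top0.png

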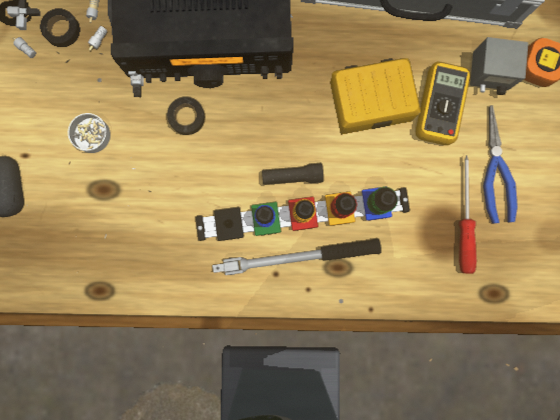

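View pics/scene0.png

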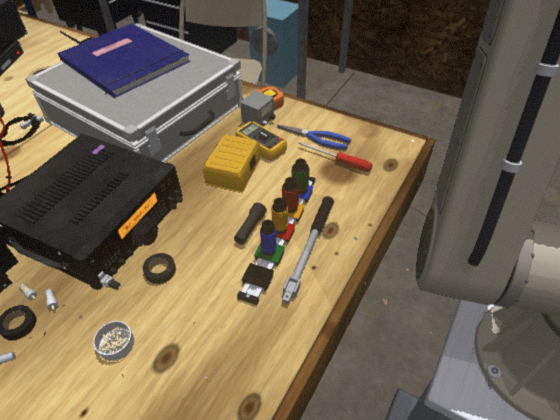

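The top view shows, left to right, these clips: black at about (229,223), empty; green at (265,217) with the blue socket; red at (304,211) with yellow; yellow at (343,206) with red; blue at (379,203) with green. That makes two swaps using the spare clip, six moves in all. The scene view shows the same order.

```bash
cat > h.py <<'E'
import numpy as np,cv2
from workcell import env,eyes
def cloud(n,p,d):
    c=eyes.calibration(n); v,u=np.mgrid[:420,:560]
    P=np.stack([(u-c['cx'])/c['fx']*d,(v-c['cy'])/c['fy']*d,d],-1)-c['t']
    return P@c['R']
def tops(P,z0=.094,z1=.112,box=((.2,.65),(-.3,.3))):
    m=((P[...,2]>z0)&(P[...,2]<z1)&(P[...,0]>box[0][0])&(P[...,0]<box[0][1])&(P[...,1]>box[1][0])&(P[...,1]<box[1][1])).astype('uint8')
    k,l,s,c=cv2.connectedComponentsWithStats(m)
    return [(s[i,4],P[l==i].mean(0).round(4),(P[l==i].max(0)-P[l==i].min(0)).round(3),c[i].round(1)) for i in range(1,k) if s[i,4]>25]
E
python3 - <<'E'
from h import *
for n in("top","scene"):
    p=cv2.imread(f"pics/{n}0.png");d=np.load(f"pics/{n}0.npy");P=cloud(n,p,d)
    print(n)
    for t in tops(P): print(*t)
    hsv=cv2.cvtColor(p,cv2.COLOR_BGR2HSV)
    z=P[...,2]; B=(P[...,0]>.25)&(P[...,0]<.6)&(abs(P[...,1])<.3)&(z>.01)&(z<.022)
    for nm,lo,hi in(("red",-6,6),("yel",15,28),("grn",45,85),("blu",100,130)):
        H=hsv[...,0].astype(int); H=np.where(H>170,H-180,H)
        m=B&(H>=lo)&(H<=hi)&(hsv[...,1]>130)&(hsv[...,2]>60)
        m=cv2.morphologyEx(m.astype('uint8'),cv2.MORPH_OPEN,np.ones((2,2)))
        k,l,s,c=cv2.connectedComponentsWithStats(m)
        if k<2: continue
        i=1+s[1:,4].argmax()
        q=P[l==i][:,:2]; r=cv2.minAreaRect(q.astype('float32')*1000)
        print(nm,len(q),q.mean(0).round(4),[np.round(a,1) for a in r])
    m=B&(hsv[...,2]<60)
    k,l,s,c=cv2.connectedComponentsWithStats(m.astype('uint8'))
    for i in range(1,k):
        if s[i,4]>150: print("black",s[i,4],c[i],[np.round(a,1) for a in cv2.minAreaRect(P[l==i][:,:2].astype('float32')*1000)])
    f=(z>.022)&(z<.04)&(P[...,0]>.3)&(P[...,0]<.6)&(abs(P[...,1])<.2)
    k,l,s,c=cv2.connectedComponentsWithStats(f.astype('uint8'))
    for i in range(1,k):
        if s[i,4]>100: print("mid",s[i,4],c[i],P[l==i].mean(0),P[l==i].min(0),P[l==i].max(0))
E
```

```text
top
201 [ 0.5425 -0.1437  0.1024] [0.023 0.023 0.012] [387.3 197.8]
196 [ 0.5335 -0.0824  0.1023] [0.023 0.023 0.011] [346.6 202.9]
193 [ 0.5242 -0.0202  0.1024] [0.022 0.022 0.011] [305.1 208.2]
191 [0.5144 0.0406 0.1024] [0.023 0.023 0.009] [264.4 213.8]
red 218 [ 0.5039 -0.0247] [array([494.4,  -3.7]), array([37.3, 91.9]), np.float64(34.0)]
yel 319 [ 0.5237 -0.0781] [array([509.8, -33.1]), array([ 59. , 149.7]), np.float64(23.2)]
blu 69 [ 0.5179 -0.1359] [array([491.4, -61.4]), array([ 12.7, 186.7]), np.float64(20.2)]
mid 842 [293.35985748 174.30522565] [ 0.58623559 -0.00402003  0.02864171] [ 0.57158331 -0.053312    0.02209552] [0.59998768 0.04777823 0.03873768]
mid 692 [351.63439306 249.22687861] [ 0.46528072 -0.10150114  0.02555502] [ 0.4486781  -0.15000876  0.02200354] [ 0.48456072 -0.04202874  0.03252908]
mid 303 [238.4290429  264.69636964] [0.43651054 0.08255617 0.02457725] [0.42111483 0.0329     0.02201418] [0.44904713 0.11112422 0.02984016]
scene
76 [ 0.5397 -0.1408  0.1007] [0.024 0.023 0.01 ] [300.6 162.7]
92 [ 0.5311 -0.0796  0.1005] [0.022 0.023 0.011] [290.2 181.6]
100
[... 313 characters left out ...]
41 0.0307] [array([494.2,  31. ]), array([ 9.3, 20.7]), np.float64(4.3)]
blu 57 [ 0.513  -0.1317] [array([377.4, 167.6]), array([ 16.9, 722.5]), np.float64(24.6)]
black 394 [258.08883249 275.98984772] [array([501.4, 102.6]), array([49.9, 41.9]), np.float64(8.8)]
mid 264 [322.25       212.61363636] [ 0.46270027 -0.0988882   0.02466548] [ 0.44842234 -0.1499561   0.02203795] [ 0.48050689 -0.05033054  0.02813743]
mid 416 [250.38701923 220.60817308] [ 0.58370947 -0.00239463  0.02754679] [ 0.56954716 -0.05326257  0.02205473] [0.59982934 0.05008586 0.03494426]
mid 116 [292.04310345 282.62068966] [0.4339958  0.08857739 0.02441632] [0.41976068 0.07097825 0.02202347] [0.44781863 0.10862563 0.02852565]
```

```bash
python3 -m jog '[0.5,1,0,0,0,0.14,0.4, 0.5,1,0,0,0,0.14,0.4, 0.5,1,0,0,0,0.14,0.4, 0.5,1,0,0,0,0.14,0.4, 0.5,1,0,0,0,0.14,0.4, 0.5,1,0,0,0,0.14,0.4, 0.5,1,0,0,0,0.14,0.4]' 40
python3 -m jog '[0.5,1,0,0,0,0.14,0.4, 0.5,1,0,0,0,0.14,0.4, 0.5,1,0,0,0,0.14,0.4, 0.5,1,0,0,0,0.14,0.4, 0.5,1,0,0,0,0.14,0.4, 0.5,1,0,0,0,0.14,0.4, 0.5,1,0,0,0,0.14,0.4]'
python3 -m jog '[0.49,0.87,0,0,0,0.145,0.4, 0.49,0.87,0,0,0,0.145,0.4, 0.49,0.87,0,0,0,0.145,0.4, 0.49,0.87,0,0,0,0.145,0.4, 0.49,0.87,0,0,0,0.145,0.4, 0.49,0.87,0,0,0,0.145,0.4, 0.49,0.87,0,0,0,0.145,0.4, 0.49,0.87,0,0,0,0.145,0.4]'
cat >> h.py <<'E'
def rays(uv,s):
    """wrist pixel -> world origin, direction"""
    from scipy.spatial.transform import Rotation as Ro
    c=eyes.calibration('wrist');T=c['tool_from_camera'];w,x,y,z=s['orientation'];R=Ro.from_quat([x,y,z,w]).as_matrix()
    a=np.array([(uv[0]-c['cx'])/c['fx'],(uv[1]-c['cy'])/c['fy']]);r=np.hypot(*a)+1e-9
    d=np.r_[a/r*np.sin(r),np.cos(r)]
    return s['tcp_pos']+R@T[:3,3],R@T[:3,:3]@d
def onz(uv,s,z):
    o,d=rays(uv,s);return o+d*(z-o[2])/d[2]
E
python3 - <<'E'
from h import *
s=env.get_state();p,d=eyes.read_camera('wrist');cv2.imwrite('pics/w1.png',p[...,::-1]);np.save('pics/w1.npy',d)
a=s['orientation'];print(s['tcp_pos'],a,s['joint_pos'],s['finger_gap'])
E
```

```text
clock: 0.68
tcp_pos: [0.3156, -0.3297, 0.2313]
orientation: [-0.001, 0.916, 0.402, 0.0]
wrist_force: [0.7, 0.5, -0.5]
finger_gap: 0.0597
grip_force: 0.0
clock: 1.27
tcp_pos: [0.4158, -0.1313, 0.2311]
orientation: [-0.0, 0.806, 0.592, 0.0]
wrist_force: [0.3, 0.8, 0.6]
finger_gap: 0.0597
grip_force: 0.0
clock: 1.93
tcp_pos: [0.5126, 0.0392, 0.2308]
orientation: [-0.0, 0.654, 0.757, -0.001]
wrist_force: [0.1, 0.2, 0.2]
finger_gap: 0.0599
grip_force: 0.0
[0.51262899 0.03919139 0.23078618] [-2.34622028e-04  6.53591255e-01  7.56847387e-01 -6.70251821e-04] [-7.94608790e-02  1.96387351e-01 -1.09377241e-01  1.26620295e+00
 -8.03365662e-04  1.34517960e+00] 0.0599163524565475
```

View pics/w1.png

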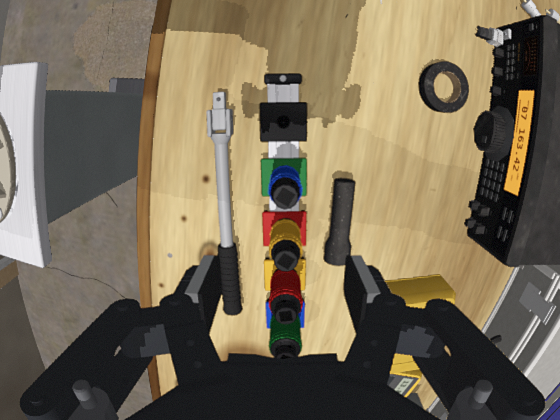

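The wrist view shows the rail lined up with the tool. The drive ends are at about (286,196) for blue, (286,258) for yellow, (286,312) for red and (285,350) for green. The black peg is at (283,122).

```bash
python3 - <<'E'
from h import *
s=env.get_state();p=cv2.imread('pics/w1.png')
for uv in((286,197),(286,258),(286,312),(285,350)): print(onz(uv,s,.102).round(4))
print('pegtip',onz((283,122),s,.045).round(4))
m=(p.max(2)<60).astype('uint8');m[:,:258]=0;m[:,310:]=0;m[:95]=0;m[143:]=0
k,l,st,c=cv2.connectedComponentsWithStats(m);i=1+st[1:,4].argmax();print(st[i],c[i],onz(c[i],s,.018))
E
```

```text
[0.5171 0.0408 0.102 ]
[ 0.5257 -0.017   0.102 ]
[ 0.535  -0.0776  0.102 ]
[ 0.5418 -0.1297  0.102 ]
pegtip [0.5055 0.102  0.045 ]
[ 260  102   47   39 1775] [283.14816901 121.29802817] [0.50577579 0.10180373 0.018     ]
```

```bash
python3 -m jog '[0.008,0,-0.6,0,0,0,0.4, 0.008,0,-0.6,0,0,0,0.4, 0.008,0,-0.6,0,0,0,0.4, 0.008,0,-0.6,0,0,0,0.4, 0.008,0,-0.75,0,0,0,0.4, 0.008,0,-0.915,0,0,0,0.4, 0.008,0,-0.915,0,0,0,0.4, 0.008,0,-0.915,0,0,0,0.4]'
python3 -m jog '[0,0,0,0,0,0,-1, 0,0,0,0,0,0,-1, 0,0,0,0,0,0,-1, 0,0,0,0,0,0,-1, 0,0,0,0,0,0,-1, 0,0,0,0,0,0,-1, 0,0,0,0,0,0,-1, 0,0,0,0,0,0,-1]' 40
```

```text
clock: 2.65
tcp_pos: [0.5135, 0.0396, 0.0489]
orientation: [-0.001, 0.654, 0.757, -0.001]
wrist_force: [0.5, -0.2, -0.0]
finger_gap: 0.0598
grip_force: 0.0
clock: 3.32
tcp_pos: [0.5161, 0.0402, 0.051]
orientation: [0.002, 0.653, 0.757, 0.001]
wrist_force: [-1.2, -1.0, 5.3]
finger_gap: 0.0298
grip_force: 38.9
```

```bash
python3 -m jog '[0,0,0.2,0,0,0,-1, 0,0,0.4,0,0,0,-1, 0,0,0.575,0,0,0,-1, 0,0,0.575,0,0,0,-1, -0.0465,0.306,0.575,0,0,0,-1, -0.0465,0.306,0.575,0,0,0,-1, -0.0465,0.306,0.575,0,0,0,-1, -0.0465,0.306,0.575,0,0,0,-1, -0.0465,0.306,0.575,0,0,0,-1]'
python3 - <<'E'
from h import *
s=env.get_state();p,d=eyes.read_camera('wrist');cv2.imwrite('pics/w2.png',p[...,::-1])
print(s['tcp_pos'],s['grip_force'],s['wrist_force'])
E
```

```text
clock: 4.07
tcp_pos: [0.5051, 0.1018, 0.1636]
orientation: [0.0, 0.653, 0.757, 0.0]
wrist_force: [0.5, 0.5, -3.0]
finger_gap: 0.0296
grip_force: 41.3
[0.50508632 0.10177858 0.16361973] 41.25480770249851 [ 0.46487698  0.54614002 -2.98290078]
```

View pics/w2.png

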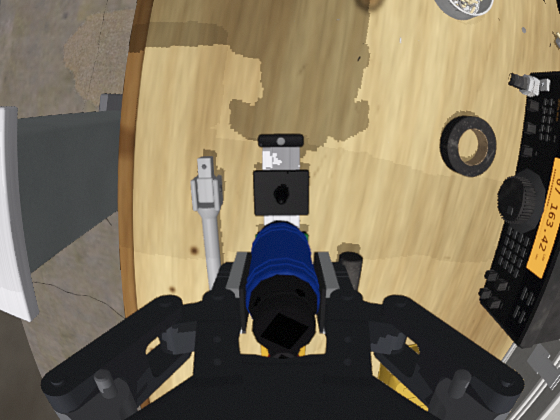

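The blue socket is held upright between the pads. The black peg, at about (282,190), lies on the tool's centre column, so I lower it and release.

```bash
python3 -m jog '[0,0,-0.2,0,0,0,-1, 0,0,-0.35,0,0,0,-1, 0,0,-0.45,0,0,0,-1, 0,0,-0.52,0,0,0,-1, 0,0,-0.565,0,0,0,-1, 0,0,-0.565,0,0,0,-1, 0,0,-0.565,0,0,0,-1]'
python3 -m jog '[0,0,0,0,0,0,0.4, 0,0,0,0,0,0,0.4, 0,0,0,0,0,0,0.4, 0,0,0,0,0,0,0.4, 0,0,0.3,0,0,0,0.4, 0,0,0.6,0,0,0,0.4, 0,0,0.6,0,0,0,0.4, 0.186,-1,0.6,0,0,0,0.4, 0.186,-1,0.6,0,0,0,0.4, 0.186,-1,0.6,0,0,0,0.4, 0.186,-1,0.6,0,0,0,0.4, 0.186,-1,0.6,0,0,0,0.4]'
python3 - <<'E'
from h import *
for n in('top','scene'):
    p,d=eyes.read_camera(n)
    for t in tops(cloud(n,p,d),.09,.115): print(n,*t)
E
```

```text
clock: 4.7
tcp_pos: [0.5055, 0.1011, 0.0505]
orientation: [0.0, 0.654, 0.757, 0.0]
wrist_force: [-0.1, -0.6, -2.5]
finger_gap: 0.0299
grip_force: 42.9
clock: 5.7
tcp_pos: [0.5427, -0.1005, 0.1709]
orientation: [0.001, 0.653, 0.757, 0.0]
wrist_force: [0.3, -0.4, -0.1]
finger_gap: 0.0598
grip_force: 0.0
top 211 [ 0.5333 -0.082   0.1017] [0.025 0.026 0.016] [346.3 203. ]
top 204 [ 0.5238 -0.02    0.1017] [0.024 0.024 0.017] [305.  208.4]
top 206 [0.5036 0.1011 0.1017] [0.022 0.025 0.016] [223.8 220.2]
scene 97 [ 0.5394 -0.1395  0.099 ] [0.024 0.023 0.014] [300.4 163.7]
scene 111 [ 0.5308 -0.0785  0.0992] [0.022 0.024 0.014] [290.1 182.4]
scene 122 [ 0.5207 -0.0164  0.0992] [0.023 0.022 0.014] [279.2 203.4]
scene 153 [0.5008 0.1051 0.0995] [0.024 0.023 0.014] [255.1 250.5]
```

```bash
python3 -m jog '[0,-0.2265,0,0,0,0,0.4, 0,-0.2265,0,0,0,0,0.4, 0,-0.2265,-0.2,0,0,0,0.4, 0,-0.2265,-0.4,0,0,0,0.4, 0,-0.2265,-0.55,0,0,0,0.4, 0,-0.2265,-0.61,0,0,0,0.4, 0,-0.2265,-0.61,0,0,0,0.4, 0,-0.2265,-0.61,0,0,0,-1, 0,-0.2265,-0.61,0,0,0,-1, 0,-0.2265,-0.61,0,0,0,-1, 0,-0.2265,-0.61,0,0,0,-1, 0,-0.2265,-0.61,0,0,0,-1]' 40
python3 -m jog '[0,0,0,0,0,0,-1, 0,0,0,0,0,0,-1, 0,0,0.2,0,0,0,-1, 0,0,0.4,0,0,0,-1, 0,0,0.575,0,0,0,-1, 0,0,0.575,0,0,0,-1, 0,0,0.575,0,0,0,-1]'
```

```text
clock: 6.8
tcp_pos: [0.5433, -0.1437, 0.0497]
orientation: [0.001, 0.653, 0.757, 0.001]
wrist_force: [0.1, 1.1, 1.3]
finger_gap: 0.038
grip_force: 40.8
clock: 7.38
tcp_pos: [0.5437, -0.1442, 0.1655]
orientation: [0.002, 0.653, 0.757, 0.001]
wrist_force: [-0.4, 0.9, -3.6]
finger_gap: 0.0377
grip_force: 41.9
```

```bash
python3 -m jog '[-0.07,0.46,0.03,0,0,0,-1, -0.07,0.46,0.03,0,0,0,-1, -0.07,0.46,0.03,0,0,0,-1, -0.14,0.92,0.03,0,0,0,-1, -0.14,0.92,0.03,0,0,0,-1, -0.14,0.92,0,0,0,0,-1, -0.14,0.92,0,0,0,0,-1, -0.14,0.92,0,0,0,0,-1]'
python3 - <<'E'
from h import *
s=env.get_state();p,d=eyes.read_camera('wrist');cv2.imwrite('pics/w3.png',p[...,::-1])
print(s['tcp_pos'],s['grip_force'],s['wrist_force'])
E
```

```text
clock: 8.05
tcp_pos: [0.5128, 0.041, 0.1614]
orientation: [-0.001, 0.652, 0.758, -0.001]
wrist_force: [-0.1, 0.4, -3.2]
finger_gap: 0.038
grip_force: 41.8
[0.51283408 0.04095997 0.16141277] 41.77450398914516 [-0.12077665  0.406002   -3.17744773]
```

View pics/w3.png

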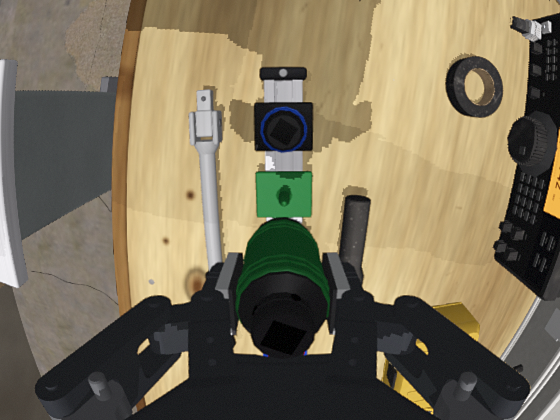

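The green socket is held upright, with the green peg at about (284,195) dead ahead. The blue socket stands upright on black at (284,128).

```bash
python3 -m jog '[0.005,0,-0.2,0,0,0,-1, 0.005,0,-0.35,0,0,0,-1, 0.005,0,-0.45,0,0,0,-1, 0.005,0,-0.52,0,0,0,-1, 0.005,0,-0.565,0,0,0,-1, 0.005,0,-0.565,0,0,0,-1, 0.005,0,-0.565,0,0,0,-1]'
python3 -m jog '[0,0,0,0,0,0,0.4, 0,0,0,0,0,0,0.4, 0,0,0,0,0,0,0.4, 0,0,0,0,0,0,0.4, 0,0,0.3,0,0,0,0.4, 0,0,0.6,0,0,0,0.4, 0,0,0.6,0,0,0,0.4, -0.0515,0.306,0.6,0,0,0,0.4, -0.0515,0.306,0.6,0,0,0,0.4, -0.0515,0.306,0.6,0,0,0,0.4, -0.0515,0.306,0.6,0,0,0,0.4]'
python3 - <<'E'
from h import *
s=env.get_state()
for n in('top','scene'):
    p,d=eyes.read_camera(n)
    for t in tops(cloud(n,p,d),.09,.115): print(n,*t)
E
```

```text
clock: 8.68
tcp_pos: [0.5157, 0.0391, 0.0502]
orientation: [0.0, 0.654, 0.757, -0.0]
wrist_force: [0.8, -0.1, -3.0]
finger_gap: 0.0379
grip_force: 43.5
clock: 9.6
tcp_pos: [0.5049, 0.1025, 0.1708]
orientation: [0.0, 0.652, 0.758, 0.0]
wrist_force: [-0.2, 0.1, 0.3]
finger_gap: 0.06
grip_force: 0.0
top 210 [ 0.5333 -0.0821  0.1014] [0.025 0.029 0.016] [346.3 203. ]
top 206 [ 0.5239 -0.0198  0.1018] [0.022 0.023 0.018] [304.8 208.4]
top 215 [0.5147 0.0377 0.1012] [0.026 0.024 0.016] [266.3 213.8]
scene 46 [ 0.531  -0.0843  0.1006] [0.022 0.02  0.014] [291.4 180.2]
scene 45 [0.5175 0.046  0.0981] [0.016 0.018 0.014] [264.2 225.6]
scene 155 [0.5009 0.1053 0.0994] [0.024 0.022 0.014] [255.  250.6]
```

```bash
python3 -m jog '[0,0,-0.2,0,0,0,0.4, 0,0,-0.4,0,0,0,0.4, 0,0,-0.55,0,0,0,0.4, 0,0,-0.61,0,0,0,0.4, 0,0,-0.61,0,0,0,0.4, 0,0,-0.61,0,0,0,-1, 0,0,-0.61,0,0,0,-1, 0,0,-0.61,0,0,0,-1, 0,0,-0.61,0,0,0,-1, 0,0,-0.61,0,0,0,-1, 0,0,-0.61,0,0,0,-1, 0,0,-0.61,0,0,0,-1]' 40
python3 -m jog '[0,0,0.2,0,0,0,-1, 0,0,0.4,0,0,0,-1, 0,0,0.6,0,0,0,-1, 0,0,0.6,0,0,0,-1, 0.07,-0.46,0.6,0,0,0,-1, 0.07,-0.46,0.6,0,0,0,-1, 0.07,-0.46,0.6,0,0,0,-1, 0.14,-0.92,0.6,0,0,0,-1, 0.14,-0.92,0.6,0,0,0,-1, 0.14,-0.92,0.6,0,0,0,-1]'
python3 -m jog '[0.0465,-0.306,0,0,0,0,-1, 0.0465,-0.306,0,0,0,0,-1, 0.0465,-0.306,0,0,0,0,-1, 0.0465,-0.306,0,0,0,0,-1, 0.0465,-0.306,0,0,0,0,-1]'
python3 - <<'E'
from h import *
s=env.get_state();p,d=eyes.read_camera('wrist');cv2.imwrite('pics/w4.png',p[...,::-1])
print(s['tcp_pos'],s['grip_force'],s['wrist_force'])
E
```

```text
clock: 10.7
tcp_pos: [0.5062, 0.1015, 0.0496]
orientation: [0.001, 0.653, 0.757, 0.001]
wrist_force: [-1.2, -1.4, 7.2]
finger_gap: 0.0302
grip_force: 40.1
clock: 11.53
tcp_pos: [0.5338, -0.0872, 0.1675]
orientation: [0.001, 0.655, 0.756, -0.001]
wrist_force: [0.2, -0.7, -3.4]
finger_gap: 0.0298
grip_force: 41.1
clock: 11.95
tcp_pos: [0.5415, -0.1427, 0.1675]
orientation: [-0.001, 0.653, 0.757, -0.0]
wrist_force: [-0.4, 1.4, -2.0]
finger_gap: 0.0299
grip_force: 41.1
[ 0.54153287 -0.14271628  0.16745967] 41.13929361192277 [-0.37294913  1.36083122 -2.04266047]
```

View pics/w4.png

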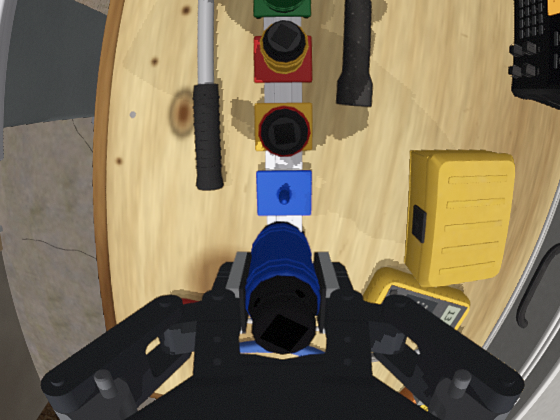

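The blue socket is held upright, with the blue peg at about (284,193) on the centre column. I lower and release it, then go above the yellow socket.

```bash
python3 -m jog '[0,0,-0.2,0,0,0,-1, 0,0,-0.35,0,0,0,-1, 0,0,-0.45,0,0,0,-1, 0,0,-0.53,0,0,0,-1, 0,0,-0.59,0,0,0,-1, 0,0,-0.59,0,0,0,-1, 0,0,-0.59,0,0,0,-1]'
python3 -m jog '[0,0,0,0,0,0,0.4, 0,0,0,0,0,0,0.4, 0,0,0,0,0,0,0.4, 0,0,0,0,0,0,0.4, 0,0,0.3,0,0,0,0.4, 0,0,0.6,0,0,0,0.4, 0,0,0.6,0,0,0,0.4, -0.093,0.613,0.6,0,0,0,0.4, -0.093,0.613,0.6,0,0,0,0.4, -0.093,0.613,0.6,0,0,0,0.4, -0.093,0.613,0.6,0,0,0,0.4, -0.093,0.613,0.6,0,0,0,0.4]'
python3 - <<'E'
from h import *
for n in('top','scene'):
    p,d=eyes.read_camera(n)
    for t in tops(cloud(n,p,d),.09,.115): print(n,*t)
E
```

```text
clock: 12.58
tcp_pos: [0.5418, -0.1419, 0.0499]
orientation: [-0.001, 0.653, 0.758, -0.0]
wrist_force: [-0.3, -0.1, -2.3]
finger_gap: 0.0302
grip_force: 42.5
clock: 13.58
tcp_pos: [0.5234, -0.019, 0.171]
orientation: [0.0, 0.652, 0.758, 0.0]
wrist_force: [-0.0, -1.1, 0.3]
finger_gap: 0.0596
grip_force: 0.0
scene 104 [ 0.5309 -0.0781  0.0986] [0.022 0.024 0.014] [290.  182.7]
scene 121 [ 0.521  -0.0165  0.099 ] [0.021 0.024 0.013] [279.2 203.4]
scene 139 [0.5119 0.0418 0.0991] [0.022 0.024 0.015] [267.9 224.9]
```

```bash
python3 -m jog '[0,0,-0.2,0,0,0,0.4, 0,0,-0.4,0,0,0,0.4, 0,0,-0.55,0,0,0,0.4, 0,0,-0.61,0,0,0,0.4, 0,0,-0.61,0,0,0,0.4, 0,0,-0.61,0,0,0,-1, 0,0,-0.61,0,0,0,-1, 0,0,-0.61,0,0,0,-1, 0,0,-0.61,0,0,0,-1, 0,0,-0.61,0,0,0,-1, 0,0,-0.61,0,0,0,-1, 0,0,-0.61,0,0,0,-1]' 40
python3 -m jog '[0,0,0.2,0,0,0,-1, 0,0,0.4,0,0,0,-1, 0,0,0.6,0,0,0,-1, 0,0,0.6,0,0,0,-1, -0.093,0.613,0.6,0,0,0,-1, -0.093,0.613,0.6,0,0,0,-1, -0.093,0.613,0.6,0,0,0,-1, -0.093,0.613,0.6,0,0,0,-1, -0.093,0.613,0.6,0,0,0,-1, -0.093,0.613,0.6,0,0,0,-1]'
python3 - <<'E'
from h import *
s=env.get_state();p,d=eyes.read_camera('wrist');cv2.imwrite('pics/w5.png',p[...,::-1])
for n in('top','scene'):
    p,d=eyes.read_camera(n)
    for t in tops(cloud(n,p,d),.09,.115): print(n,*t)
E
```

```text
clock: 14.68
tcp_pos: [0.525, -0.0215, 0.0498]
orientation: [0.002, 0.653, 0.757, 0.0]
wrist_force: [-0.4, -2.3, 6.1]
finger_gap: 0.0318
grip_force: 40.3
clock: 15.52
tcp_pos: [0.5046, 0.102, 0.1677]
orientation: [-0.0, 0.653, 0.758, -0.0]
wrist_force: [-0.3, -0.5, -3.3]
finger_gap: 0.0316
grip_force: 41.2
top 211 [ 0.5406 -0.1398  0.1016] [0.023 0.026 0.016] [384.7 199. ]
top 218 [ 0.5333 -0.0818  0.1013] [0.024 0.025 0.016] [346.1 203.1]
top 210 [0.5145 0.0382 0.1014] [0.028 0.024 0.017] [266.  213.8]
scene 101 [ 0.5378 -0.1366  0.0989] [0.024 0.023 0.014] [300.4 164.8]
scene 85 [ 0.5308 -0.0807  0.1004] [0.022 0.021 0.012] [290.6 181.3]
scene 69 [0.5073 0.0416 0.0985] [0.013 0.022 0.013] [270.1 225.9]
```

View pics/w5.png

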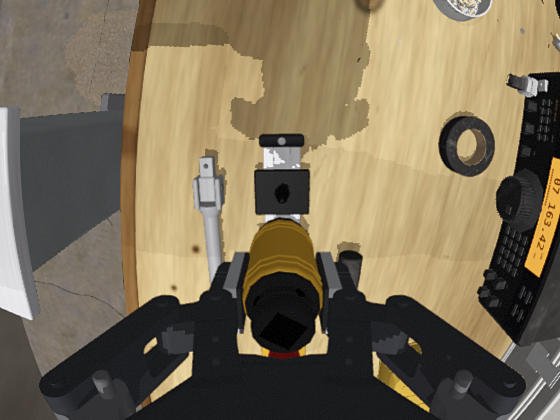

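The yellow socket is held upright with the black peg ahead at (283,191), and the depth readings confirm blue is seated on blue. I park yellow and go above red.

```bash
python3 -m jog '[0,0,-0.2,0,0,0,-1, 0,0,-0.35,0,0,0,-1, 0,0,-0.45,0,0,0,-1, 0,0,-0.53,0,0,0,-1, 0,0,-0.59,0,0,0,-1, 0,0,-0.59,0,0,0,-1, 0,0,-0.59,0,0,0,-1]'
python3 -m jog '[0,0,0,0,0,0,0.4, 0,0,0,0,0,0,0.4, 0,0,0,0,0,0,0.4, 0,0,0,0,0,0,0.4, 0,0,0.3,0,0,0,0.4, 0,0,0.6,0,0,0,0.4, 0,0,0.6,0,0,0,0.4, 0.14,-0.92,0.6,0,0,0,0.4, 0.14,-0.92,0.6,0,0,0,0.4, 0.14,-0.92,0.6,0,0,0,0.4, 0.14,-0.92,0.6,0,0,0,0.4, 0.14,-0.92,0.6,0,0,0,0.4]'
python3 -m jog '[0,0,0,0,0,0,0.4, 0,0,-0.2,0,0,0,0.4, 0,0,-0.4,0,0,0,0.4, 0,0,-0.55,0,0,0,0.4, 0,0,-0.61,0,0,0,0.4, 0,0,-0.61,0,0,0,0.4, 0,0,-0.61,0,0,0,-1, 0,0,-0.61,0,0,0,-1, 0,0,-0.61,0,0,0,-1, 0,0,-0.61,0,0,0,-1, 0,0,-0.61,0,0,0,-1, 0,0,-0.61,0,0,0,-1]' 40
python3 -m jog '[0,0,0,0,0,0,-1, 0,0,0.2,0,0,0,-1, 0,0,0.4,0,0,0,-1, 0,0,0.6,0,0,0,-1, 0,0,0.6,0,0,0,-1, -0.0465,0.306,0.6,0,0,0,-1, -0.0465,0.306,0.6,0,0,0,-1, -0.0465,0.306,0.6,0,0,0,-1, -0.0465,0.306,0.6,0,0,0,-1, -0.0465,0.306,0.6,0,0,0,-1]'
python3 - <<'E'
from h import *
s=env.get_state();p,d=eyes.read_camera('wrist');cv2.imwrite('pics/w6.png',p[...,::-1])
for n in('top','scene'):
    p,d=eyes.read_camera(n)
    for t in tops(cloud(n,p,d),.09,.115): print(n,*t)
E
```

```text
clock: 16.25
tcp_pos: [0.505, 0.1004, 0.0498]
orientation: [-0.0, 0.654, 0.756, -0.0]
wrist_force: [-0.1, 0.0, -3.2]
finger_gap: 0.0319
grip_force: 42.8
clock: 17.25
tcp_pos: [0.5341, -0.0865, 0.171]
orientation: [0.002, 0.654, 0.756, -0.0]
wrist_force: [1.6, -0.6, -0.7]
finger_gap: 0.0601
grip_force: 0.0
clock: 18.25
tcp_pos: [0.5343, -0.0825, 0.0499]
orientation: [0.001, 0.653, 0.757, 0.001]
wrist_force: [-0.9, 0.6, 6.4]
finger_gap: 0.035
grip_force: 40.8
clock: 19.08
tcp_pos: [0.5236, -0.0212, 0.1678]
orientation: [-0.0, 0.653, 0.757, -0.0]
wrist_force: [0.3, -0.2, -2.8]
finger_gap: 0.0349
grip_force: 41.5
top 210 [0.5041 0.1018 0.1015] [0.024 0.025 0.015] [223.4 219.9]
scene 40 [ 0.5335 -0.133   0.0958] [0.015 0.016 0.012] [301.4 167.6]
scene 136 [0.512  0.0417 0.0992] [0.022 0.025 0.014] [267.9 224.8]
scene 152 [0.5012 0.1056 0.0995] [0.024 0.025 0.013] [254.7 250.7]
```

View pics/w6.png

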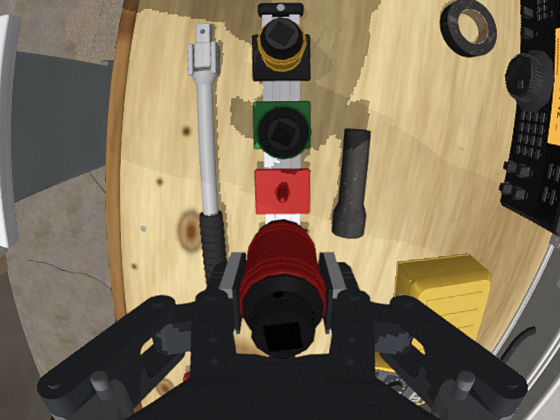

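The red socket is held upright with the red peg ahead at (283,191). Green is seated at (283,130), and yellow is parked on black at (282,42). I seat red, then fetch yellow.

```bash
python3 -m jog '[0,0,-0.2,0,0,0,-1, 0,0,-0.35,0,0,0,-1, 0,0,-0.45,0,0,0,-1, 0,0,-0.53,0,0,0,-1, 0,0,-0.59,0,0,0,-1, 0,0,-0.59,0,0,0,-1, 0,0,-0.59,0,0,0,-1]'
python3 -m jog '[0,0,0,0,0,0,0.4, 0,0,0,0,0,0,0.4, 0,0,0,0,0,0,0.4, 0,0,0,0,0,0,0.4, 0,0,0.3,0,0,0,0.4, 0,0,0.6,0,0,0,0.4, 0,0,0.6,0,0,0,0.4, -0.093,0.613,0.6,0,0,0,0.4, -0.093,0.613,0.6,0,0,0,0.4, -0.093,0.613,0.6,0,0,0,0.4, -0.093,0.613,0.6,0,0,0,0.4, -0.093,0.613,0.6,0,0,0,0.4]'
python3 -m jog '[0,0,0,0,0,0,0.4, 0,0,-0.2,0,0,0,0.4, 0,0,-0.4,0,0,0,0.4, 0,0,-0.55,0,0,0,0.4, 0,0,-0.61,0,0,0,0.4, 0,0,-0.61,0,0,0,0.4, 0,0,-0.61,0,0,0,-1, 0,0,-0.61,0,0,0,-1, 0,0,-0.61,0,0,0,-1, 0,0,-0.61,0,0,0,-1, 0,0,-0.61,0,0,0,-1, 0,0,-0.61,0,0,0,-1]' 40
python3 -m jog '[0,0,0,0,0,0,-1, 0,0,0.2,0,0,0,-1, 0,0,0.4,0,0,0,-1, 0,0,0.6,0,0,0,-1, 0,0,0.6,0,0,0,-1, 0.07,-0.46,0.6,0,0,0,-1, 0.07,-0.46,0.6,0,0,0,-1, 0.07,-0.46,0.6,0,0,0,-1, 0.14,-0.92,0.6,0,0,0,-1, 0.14,-0.92,0.6,0,0,0,-1, 0.14,-0.92,0.6,0,0,0,-1, 0.14,-0.92,0.6,0,0,0,-1]'
python3 - <<'E'
from h import *
s=env.get_state();p,d=eyes.read_camera('wrist');cv2.imwrite('pics/w7.png',p[...,::-1])
for n in('top','scene'):
    p,d=eyes.read_camera(n)
    for t in tops(cloud(n,p,d),.09,.115): print(n,*t)
E
```

```text
clock: 19.82
tcp_pos: [0.5236, -0.0218, 0.0498]
orientation: [-0.0, 0.654, 0.757, -0.0]
wrist_force: [0.4, -0.5, -2.8]
finger_gap: 0.0348
grip_force: 43.0
clock: 20.82
tcp_pos: [0.5048, 0.1034, 0.1708]
orientation: [0.0, 0.651, 0.759, 0.0]
wrist_force: [1.1, -0.2, 0.2]
finger_gap: 0.0598
grip_force: 0.0
clock: 21.82
tcp_pos: [0.5065, 0.1012, 0.0497]
orientation: [0.001, 0.653, 0.757, 0.001]
wrist_force: [-0.5, -2.3, 5.7]
finger_gap: 0.0317
grip_force: 40.2
clock: 22.82
tcp_pos: [0.5334, -0.0852, 0.1674]
orientation: [-0.0, 0.655, 0.756, -0.0]
wrist_force: [-0.5, 0.7, -2.2]
finger_gap: 0.032
grip_force: 41.3
top 212 [ 0.5231 -0.0222  0.1013] [0.025 0.025 0.016] [306.4 209. ]
top 215 [0.5147 0.0385 0.1012] [0.027 0.024 0.016] [265.9 213.7]
scene 63 [ 0.5341 -0.1373  0.0986] [0.015 0.023 0.014] [302.1 165.3]
scene 119 [ 0.5205 -0.0188  0.0993] [0.023 0.023 0.014] [280.  202.6]
scene 133 [0.5118 0.0415 0.0993] [0.022 0.022 0.013] [268.  224.7]
```

View pics/w7.png

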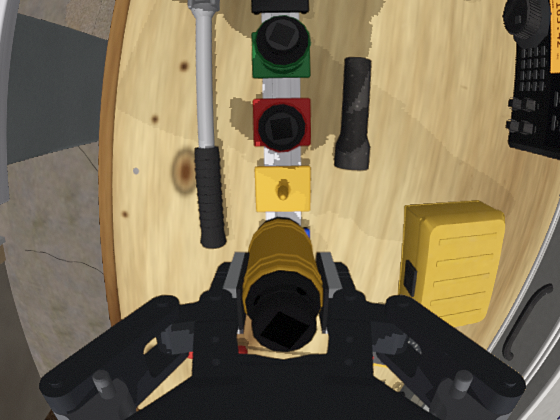

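The yellow socket is held over its clip, with the yellow peg at (283,189). Red and green are seated at (282,127) and (282,38). I lower, release, lift clear and check.

```bash
python3 -m jog '[0,0,0,0,0,0,-1, 0,0,-0.2,0,0,0,-1, 0,0,-0.35,0,0,0,-1, 0,0,-0.45,0,0,0,-1, 0,0,-0.53,0,0,0,-1, 0,0,-0.59,0,0,0,-1, 0,0,-0.59,0,0,0,-1, 0,0,-0.59,0,0,0,-1]'
python3 -m jog '[0,0,0,0,0,0,0.4, 0,0,0,0,0,0,0.4, 0,0,0,0,0,0,0.4, 0,0,0,0,0,0,0.4, 0,0,0.3,0,0,0,0.4, 0,0,0.6,0,0,0,0.4, 0,0,0.8,0,0,0,0.4, 0,0,0.8,0,0,0,0.4]'
python3 -m jog '[0,-0.8,0,0,0,0,0.4, 0,-0.8,0,0,0,0,0.4, 0,-0.8,0,0,0,0,0.4, 0,-0.8,0,0,0,0,0.4, 0,-0.8,0,0,0,0,0.4, 0,-0.8,0,0,0,0,0.4, -0.4,-0.9,0,0,0,0,0.4, -0.4,-0.9,0,0,0,0,0.4, -0.4,-0.9,0,0,0,0,0.4]'
python3 - <<'E'
from h import *
for n in('top','scene'):
    p,d=eyes.read_camera(n);cv2.imwrite(f'pics/{n}9.png',p[...,::-1])
    P=cloud(n,p,d)
    for t in tops(P,.09,.115): print(n,*t)
    z=P[...,2];f=(z>.022)&(z<.04)&(P[...,0]>.56)&(P[...,0]<.6)&(abs(P[...,1])<.1);print('flash',f.sum(),P[f].mean(0))
E
```

```text
clock: 23.63
tcp_pos: [0.5327, -0.0809, 0.05]
orientation: [-0.001, 0.652, 0.758, -0.0]
wrist_force: [0.5, -0.7, -2.4]
finger_gap: 0.0321
grip_force: 42.5
clock: 24.3
tcp_pos: [0.5335, -0.0826, 0.2136]
orientation: [0.001, 0.653, 0.757, 0.001]
wrist_force: [0.5, 0.2, 0.2]
finger_gap: 0.0598
grip_force: 0.0
clock: 25.05
tcp_pos: [0.4471, -0.2606, 0.2094]
orientation: [-0.003, 0.654, 0.757, -0.001]
wrist_force: [-0.4, 0.6, -1.4]
finger_gap: 0.0601
grip_force: 0.0
top 212 [ 0.5406 -0.1399  0.1016] [0.023 0.023 0.016] [384.7 199. ]
top 213 [ 0.5309 -0.0774  0.1014] [0.023 0.023 0.016] [343.2 204.6]
top 209 [ 0.5235 -0.0222  0.1016] [0.025 0.026 0.016] [306.4 208.7]
top 217 [0.5148 0.0379 0.101 ] [0.023 0.026 0.016] [266.2 213.7]
flash 848 [ 0.58629538 -0.00439192  0.02869871]
scene 99 [ 0.538  -0.1367  0.0991] [0.023 0.026 0.013] [300.3 164.7]
scene 111 [ 0.5282 -0.0743  0.0991] [0.024 0.022 0.015] [290.2 184.1]
scene 121 [ 0.5201 -0.0189  0.0993] [0.023 0.023 0.014] [280.1 202.7]
scene 137 [0.5119 0.0417 0.0992] [0.023 0.024 0.014] [267.9 224.8]
flash 422 [ 0.58373525 -0.00270219  0.02757558]
```

View pics/top9.png

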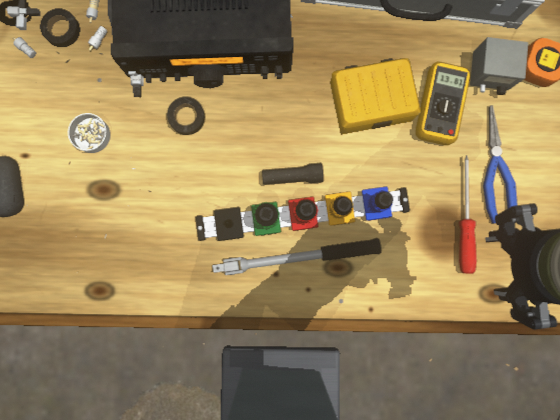

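View pics/scene9.png

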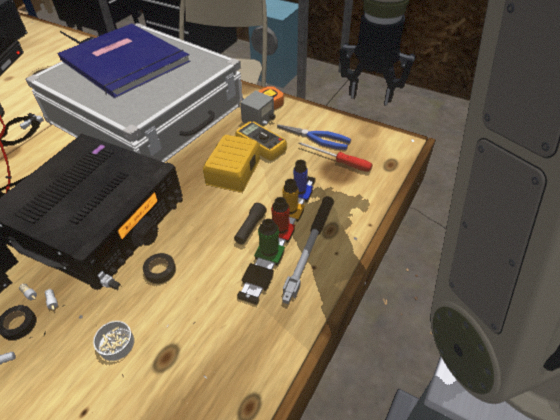

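Both views show every sleeve on its matching clip: green (265,216), red (304,211), yellow (342,206) and blue (380,203). All tops are level at 0.101 m, black at (229,223) is empty, and the flashlight hasn't moved.

```bash
python3 -m jog '[0,0,0,0,0,0,0.4, 0,0,0,0,0,0,0.4, 0,0,0,0,0,0,0.4, 0,0,0,0,0,0,0.4]'; python3 -c "
from workcell import env
print(env.hand_in())"
```

```text
clock: 25.48
tcp_pos: [0.4541, -0.2621, 0.2103]
orientation: [0.0, 0.653, 0.758, 0.0]
wrist_force: [0.2, -0.1, 0.4]
finger_gap: 0.06
grip_force: 0.0
the job is handed in; nothing more can be done
None
```

The job is handed in at about 25.5 s: in the final check all four sockets stood fully down on their matching clips, the black clip was empty and the flashlight hadn't moved.

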